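# Scan in a tagged pipe coupling from the drawer

### The arm

A 7-joint arm with a two-finger parallel gripper is mounted at the origin on the work surface. World frame = base frame: x ahead of the robot, y to its left, z up, the work surface at z = 0. Lengths are in m, angles in rad, forces in N, time in s.
With the tool pointing down it reaches from about 0.4 to 0.85 m from the base axis. Payload 6.9 kg.
Tool frame: the origin (TCP) lies midway between the tips of the shut fingers; the grasp point (between the pads) lies behind it (ctrl.pinch_z is the z of the grasp point in the tool frame, in m); z points along the fingers, y is the line along which they close (so a half turn about z gives the same grasp; the last joint's range is limited). The gripper opens to 85 mm and grips with 20 to 120 N. Pads are 22 mm wide; open, the fingers measure 114 mm over their backs; the gripper's body (76 mm by 85 mm) begins 54 mm behind the grasp point. The pads swing forward as they close: fully open they stand 13 mm farther back than shut.
Start: joints at [1.329, 0.507, -0.238, 1.5, 0.126, 1.149, -0.155], TCP at [0.212, -0.588, 0.231] pointing down, gripper open.
Joint ranges: [-3.08, 3.08], [-0.24, 2.05], [-1.43, 1.35], [0, 2.5], [-1.52, 4.66], [0.17, 1.96], [-2.89, 2.89]. Speed limits (rad/s): [2.39, 2.39, 3.14, 3.14, 3.14, 3.14, 3.14].

### API

Orientations are given as a unit quaternion [w, x, y, z].
In Python, from station import ctrl, get_state, vision, ticket, models gives the robot as it stands. Calls block until the motion is done:
- ctrl.movep(position, orientation): joint-space move of the TCP to a pose.
- ctrl.movel(position, frame=None, max_speed=0.15): straight line of the TCP; frame=None keeps the orientation; max_speed is the mean speed in m/s.
- ctrl.set_joints(angles): joint-space move.
- ctrl.ungrasp() and ctrl.close_gripper(force=None): open the fingers fully, or close them until they stop; force is the grip in N (None keeps the last).
- ctrl.pause(seconds).
- ctrl.ik(position, orientation): joint angles nearest the present ones, or None.
- get_state(): the state.
- vision.grab_frame(name): name is "scene" or "top"; returns (picture, depth): 400x640x3 uint8, blue, green, red; 400x640 float32, m along the optical axis (not along the pixel's ray), 0 where there is no reading.
- vision.camera_info(name): a dict with "mtx" (3x3 intrinsics, pixels), "R" (3x3) and "t" (3): a world point X has camera coordinates R X + t. Camera axes: x right, y down, z forward; pixel columns grow to the right and rows downward; lengths in m; the calibration is good to about 2 mm. A picture is of the moment at which its call begins. camera_info takes no time and is no camera call.
A pose or a line that the arm cannot do raises ctrl.Unreachable and nothing moves.
- ticket.close_job(): hands the job in; it is judged then, once.
Trained networks look in the newest picture that a camera, given by its name, has taken for a name from the list of things; names that differ only in an ending like _2 or _b are one class to them, and where a whole thing is asked for, a point or a joint stands for the part that bears it (a point fixed in the world has none). Each returns a list of dicts, best first, with "p" (0 to 1); they miss things now and then, are a little off and sometimes report something else, mostly with a low value. They report only what shows in the picture. A call takes as long as a camera call.
- models.recognise(camera, target): "point" ([column, row] in pixels, amid what is visible of it).
- models.masks_of(camera, target): "mask" (400x640 bool, what is visible of it) and "point" ([column, row] in pixels, amid what is visible of it).
The state is a dict: "time": time; "qpos": joint angles; "qd": joint speeds; "tau": joint torques, N m; "tcp_pos": TCP position; "eef_rot": TCP orientation; "contact_force": force on the tool from outside, world axes, zero at the start; "wrist_torque": the same for the moment, N m; "width": finger opening in m; "gripper_force": force on a finger pad.
Only numpy, scipy, OpenCV 4.12 (cv2) and the standard library are available. Lean on these libraries where they do the work, as an engineer would, in place of code of your own. Each camera call takes 0.05 s, during which the arm holds its last target. There are 200 camera calls.

### The job

Pull open the drawer of the low cabinet, take out the pipe coupling that has a code plate riveted to its side, and stand it gently, upright and centred, on the round rubber pad of the code reader with the code plate squarely facing the reader's window. Then slide the drawer fully shut. Leave the plain coupling standing in the drawer, and do not shift or knock over anything else on the bench.

Things in the scene. Friction and masses are not known exactly. Their poses are not given: they have to be found in the camera images.
- cabinet: Low grey steel cabinet fixed to the bench, 280 mm deep (x) by 300 mm wide (y) by 115 mm high, one drawer. Origin: centre of its underside. Its x axis points from the front to the back, so the drawer slides out along its -x.
- cabinet_drawer0 (a joint): How far the drawer is pulled out, m: 0 shut, 0.197 at its stop. Inside 258 mm wide, 235 mm long; heights above the bench: floor 22 mm, side walls 93 mm, front panel (15 mm thick) 101 mm. Shut, the inside of its front wall is 119 mm, and the front edge of the cabinet's top 125 mm, in front of the cabinet's origin.
- cabinet_drawer0_handle (a point): Middle of the drawer's handle, a level steel bar 11 mm thick and 120 mm long, along the cabinet's y, 35 mm in front of the drawer's front panel (29 mm clear gap behind it) and 77 mm above the bench; the posts that carry it stand 51 mm either side of the middle. The point moves with the drawer.
- coupling: Coupling with the code plate: steel cylinder 44 mm diameter, 72 mm high, black cap (part of it), 0.25 to 0.49 kg, standing in the drawer. A patterned aluminium plate 20 mm wide, 34 mm high, stands 3 mm proud on its own +x side, 13 to 47 mm above its foot; a bright ridge 3 mm high on its top runs from the centre to that side. Origin: centre of its underside, z up.
- coupling_tag (a point): Middle of the face of the code plate, 25 mm from the coupling's axis along its +x, 30 mm above its foot.
- plain_coupling: The other coupling in the drawer, same size, 44 mm diameter and 72 mm high, with neither plate nor ridge; it stays standing in the drawer. Origin: centre of its underside.
- reader: Code reader fixed to the bench: steel base plate 170 mm (x) by 110 mm (y), 6 mm thick, with a grey housing 50 mm deep, 90 mm wide, up to 92 mm above the bench, at its +x end, and a round rubber pad at its -x end. Origin: centre of the base plate's underside. The window faces the reader's -x, towards the pad.
- reader_pad (a point): Centre of the top of the round pad, 64 mm diameter, 9 mm above the bench, 40 mm from the reader's origin along its -x; the housing's face is 70 mm from it.
- reader_window (a point): Middle of the dark window in the housing's face, 44 mm above the bench, straight across from the pad.
- spray_can: Aluminium spray can, 60 mm diameter, 170 mm high, standing beside the reader's pad. Origin: centre of its underside.
- ring_stand: Dark steel ring on three legs, 76 mm across, 90 mm high, standing on the other side of the reader's pad. Origin: on the bench below the ring's centre.
- discs: Stack of four grinding discs, 100 mm diameter, 26 mm high, lying on the cabinet's top. Origin: centre of its underside.
- jar: White jar with a steel lid, 72 mm diameter, 90 mm high, on the right of the bench. Origin: centre of its underside.
- hammer: Hammer 280 mm long lying on the left of the bench. Origin: near its middle, on the bench; handle towards its -x.

How it is judged:
By the outcome, as a careful person would: the job done as asked, in the order asked, and still so for the second after the job is handed in, with the robot touching nothing.
It also fails if it takes over 69 s, if anything falls off the work surface, if the arm or the gripper's body presses on something with over 40 N, if the wrist force passes 120 N, or if a joint passes its speed limit or range.

## Working session

There is one attempt and no reset: what is moved stays moved. The work goes in short steps, each a Python script; the robot and the scene stay as the last script left them, time stands still between calls to the robot, and variables do not carry over. Pictures are saved under pics/ and viewed, at most 10 in all, crops included, and the job is handed in when it is done.

```bash
ls; mkdir -p pics; python3 - <<'E'
from station import ctrl, get_state, vision, models
import cv2, numpy as np
for n in ("scene","top"):
    im,d=vision.grab_frame(n); cv2.imwrite(f"pics/a_{n}.png",im); np.save(f"pics/d_{n}.npy",d)
    c=vision.camera_info(n); print(n,np.round(c["mtx"],1).tolist(),np.round(-c["R"].T@c["t"],3),np.round(c["R"],3).tolist())
    for t in ("cabinet","cabinet_drawer0_handle","reader","reader_pad","reader_window","spray_can","ring_stand","discs","jar","hammer","coupling"):
        r=models.recognise(n,t); print(t,[(np.round(x["point"]).tolist(),round(x["p"],2)) for x in r[:2]])
s=get_state(); print(s["time"],s["tcp_pos"],s["eef_rot"],s["width"],ctrl.pinch_z)
E
```

```text
pics
scene [[489.2, 0.0, 323.6], [0.0, 489.2, 200.3], [0.0, 0.0, 1.0]] [1.71  0.859 1.119] [[-0.614, 0.789, 0.007], [0.457, 0.363, -0.812], [-0.643, -0.495, -0.584]]
cabinet [([350.0, 278.0], 0.85)]
cabinet_drawer0_handle [([392.0, 242.0], 0.92)]
reader [([280.0, 202.0], 0.6)]
reader_pad [([278.0, 198.0], 0.97), ([389.0, 239.0], 0.29)]
reader_window [([502.0, 279.0], 0.33)]
spray_can [([301.0, 170.0], 0.95), ([276.0, 200.0], 0.68)]
ring_stand [([295.0, 213.0], 0.64)]
discs [([368.0, 257.0], 0.79)]
jar [([228.0, 151.0], 0.93)]
hammer [([501.0, 279.0], 0.77)]
coupling []
top [[455.7, 0.0, 317.2], [0.0, 455.7, 201.1], [0.0, 0.0, 1.0]] [0.335 0.016 1.693] [[-0.019, -1.0, 0.011], [-0.986, 0.017, -0.165], [0.165, -0.014, -0.986]]
cabinet [([247.0, 158.0], 0.64), ([378.0, 239.0], 0.59)]
cabinet_drawer0_handle [([240.0, 192.0], 0.93)]
reader [([367.0, 207.0], 0.55)]
reader_pad [([363.0, 208.0], 0.81)]
reader_window [([366.0, 207.0], 0.64)]
spray_can []
ring_stand [([341.0, 175.0], 0.46)]
discs [([229.0, 164.0], 0.77)]
jar [([480.0, 236.0], 0.73)]
hammer [([148.0, 250.0], 0.96), ([366.0, 206.0], 0.58)]
coupling []
1.2 [ 0.21240533 -0.58778484  0.23128007] [-1.78467164e-05  9.85006020e-01  1.72519973e-01  5.43489622e-06] 0.08536801149735818 -0.0187
```

View pics/a_scene.png

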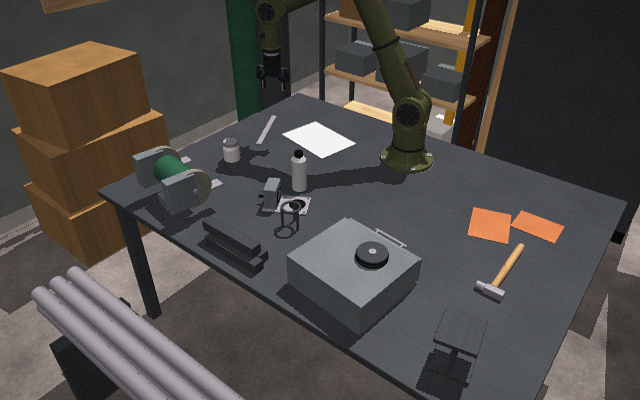

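View pics/a_top.png

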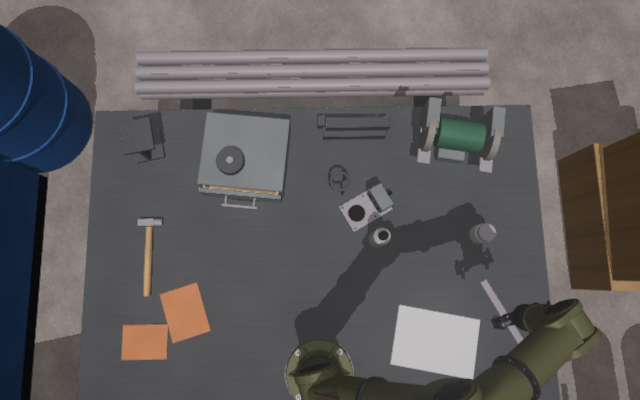

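The scene view shows the cabinet at about (355,270) with its handle at (392,238), the reader at (285,195), the can at (299,172) and the ring stand at (289,212). In the top view the handle is at (240,202), the pad at (357,213), the housing at (382,196), the can at (381,237) and the ring stand at (339,179).

```bash
cat > h.py <<'E'
import cv2, numpy as np
from station import ctrl, get_state, vision, models, ticket
def cloud(n,d):
    c=vision.camera_info(n); v,u=np.mgrid[0:400,0:640]
    P=np.stack([(u-c["mtx"][0,2])/c["mtx"][0,0]*d,(v-c["mtx"][1,2])/c["mtx"][1,1]*d,d],-1)
    W=(P-c["t"])@c["R"]; W[d<=0]=np.nan; return W
def proj(n,X):
    c=vision.camera_info(n); p=(np.asarray(X)@c["R"].T+c["t"])@c["mtx"].T; return p[...,:2]/p[...,2:]
def ray(n,px,z):
    c=vision.camera_info(n); r=c["R"].T@np.linalg.solve(c["mtx"],[px[0],px[1],1]); o=-c["R"].T@c["t"]
    return o+r*(z-o[2])/r[2]
def sel(W,x,y,z):
    m=(W[...,0]>x[0])&(W[...,0]<x[1])&(W[...,1]>y[0])&(W[...,1]<y[1])&(W[...,2]>z[0])&(W[...,2]<z[1]); return W[m]
E
python3 - <<'E'
from h import *
print("approx cab",ray("top",(245,155),.115),"handle",ray("top",(240,202),.077),"pad",ray("top",(357,213),.009),"hous",ray("top",(383,194),.092),"can",ray("top",(383,236),.17),"ring",ray("top",(339,173),.09))
print("scene: pad",ray("scene",(297,204),.009),"can",ray("scene",(299,154),.17))
R=lambda p:cv2.minAreaRect(np.ascontiguousarray(p[:,:2],np.float32))
for n in ("top","scene"):
    W=cloud(n,np.load(f"pics/d_{n}.npy"))
    for nm,b in {"bench":((.4,.5),(0,.1),(-.05,.05)),"cab":((.2,.9),(0.05,.6),(.105,.122)),"hous":((.3,.6),(-.35,-.1),(.085,.1)),"discs":((.2,.9),(0.05,.6),(.132,.16)),
      "handle":((.2,.43),(.15,.45),(.06,.09)),"canTop":((.2,.6),(-.4,-.1),(.12,.19)),"ring":((.4,.7),(-.2,0.0),(.075,.1))}.items():
        p=sel(W,*b)
        if len(p)<5: print(n,nm,len(p)); continue
        print(n,nm,len(p),"med",np.round(np.median(p,0),4),"rect",np.round(np.concatenate([np.ravel(x) for x in R(p)]),4))
E
```

```text
approx cab [0.77054166 0.24704064 0.115     ] handle [0.60733381 0.26934346 0.077     ] pad [ 0.56947505 -0.15644589  0.009     ] hous [ 0.62485988 -0.24339581  0.092     ] can [ 0.46770786 -0.22455685  0.17      ] ring [ 0.70493346 -0.08811745  0.09      ]
scene: pad [ 0.56987698 -0.14789355  0.009     ] can [ 0.48374842 -0.20605767  0.17      ]
top bench 729 med [ 4.507e-01  5.070e-02 -3.000e-04] rect [4.49700e-01 5.07000e-02 9.71000e-02 1.00000e-01 8.94281e+01]
top cab 5061 med [0.7829 0.2326 0.1147] rect [ 0.7625  0.3459  0.5073  0.2863 88.6066]
top hous 116 med [ 0.588  -0.245   0.0925] rect [ 5.31600e-01 -2.22200e-01  5.70000e-02  1.67400e-01  6.64505e+01]
top discs 598 med [0.7472 0.2987 0.1385] rect [ 0.7888  0.4328  0.3803  0.106  71.288 ]
top handle 0
top canTop 243 med [ 0.4671 -0.2221  0.1457] rect [ 0.4697 -0.2255  0.0573  0.0569 42.4823]
top ring 138 med [ 0.6605 -0.1004  0.0896] rect [ 0.6015 -0.163   0.2748  0.1065 35.4051]
scene bench 404 med [4.495e-01 5.090e-02 1.000e-04] rect [4.5010e-01 5.0100e-02 9.9100e-02 9.9900e-02 8.9722e+01]
scene cab 4959 med [0.7998 0.2485 0.115 ] rect [ 0.7738  0.2571  0.3061  0.287  83.5914]
scene hous 105 med [ 0.505  -0.2243  0.0916] rect [ 5.23800e-01 -2.26900e-01  5.66000e-02  1.59700e-01  7.75284e+01]
scene discs 607 med [0.7532 0.3047 0.1388] rect [ 0.7991  0.421   0.3628  0.0988 67.5292]
scene handle 0
scene canTop 191 med [ 0.4826 -0.2121  0.1441] rect [ 0.4807 -0.2154  0.0546  0.0562 28.1804]
scene ring 150 med [ 0.6511 -0.1108  0.0879] rect [ 0.6034 -0.1617  0.2864  0.1124 34.8841]
```

```bash
python3 - <<'E'
from h import *
R=lambda p:np.round(np.concatenate([np.ravel(x) for x in cv2.minAreaRect(np.ascontiguousarray(p[:,:2],np.float32))]),4)
a=cv2.imread("pics/a_top.png")[150:260,310:410]; b=cv2.imread("pics/a_scene.png")[140:250,245:345]
cv2.imwrite("pics/b.png",np.hstack([cv2.resize(x,(400,440),interpolation=cv2.INTER_CUBIC) for x in (a,b)]))
for n in ("top","scene"):
    W=cloud(n,np.load(f"pics/d_{n}.npy"))
    for nm,b in {"cab":((.55,.95),(0.05,.42),(.109,.121)),"disc":((.6,.9),(0.2,.4),(.134,.145)),"hous":((.53,.7),(-.31,-.18),(.086,.098)),"handle":((.5,.625),(.15,.38),(.065,.09)),
      "canTop":((.4,.55),(-.28,-.15),(.16,.18)),"canside":((.4,.55),(-.28,-.15),(.03,.12)),"ring":((.62,.75),(-.17,-0.04),(.083,.096)),"plate":((.48,.66),(-.28,-.08),(.003,.013))}.items():
        p=sel(W,*b)
        if len(p)<5: print(n,nm,len(p)); continue
        print(n,nm,len(p),"med",np.round(np.median(p,0),4),"rect",R(p))
        if nm=="handle": l=cv2.fitLine(p[:,:2].astype(np.float32),cv2.DIST_HUBER,0,.01,.01).ravel(); print(l)
        if nm=="cab": 
            h=cv2.approxPolyDP(cv2.convexHull(p[:,:2].astype(np.float32)),.02,True); print(h.reshape(-1,2).round(4).tolist())
E
```

```text
top cab 4873 med [0.7925 0.2363 0.1148] rect [ 0.7741  0.2524  0.3008  0.2911 83.7161]
[[0.9282000064849854, 0.38449999690055847], [0.6470000147819519, 0.40860000252723694], [0.6241000294685364, 0.12349999696016312], [0.8971999883651733, 0.08889999985694885]]
top disc 509 med [0.7466 0.2979 0.139 ] rect [ 0.7453  0.2958  0.0975  0.0918 44.2126]
top hous 301 med [ 0.6147 -0.2376  0.0918] rect [ 0.6154 -0.2375  0.0893  0.0507 29.35  ]
top handle 168 med [0.5958 0.2505 0.0809] rect [6.04000e-01 2.44500e-01 1.85800e-01 4.22000e-02 8.40579e+01]
[ 0.05330332 -0.99857837  0.5979111   0.2486436 ]
top canTop 81 med [ 0.4704 -0.2261  0.1701] rect [ 4.70000e-01 -2.26100e-01  3.25000e-02  3.05000e-02  5.73467e+01]
top canside 60 med [ 0.4554 -0.2024  0.0768] rect [ 4.61000e-01 -2.13500e-01  5.94000e-02  2.81000e-02  3.22497e+01]
top ring 142 med [ 0.6743 -0.09    0.0897] rect [ 0.6755 -0.0902  0.072   0.0732 67.7836]
top plate 959 med [ 0.5668 -0.1656  0.0067] rect [ 0.5695 -0.1797  0.1789  0.1998  0.4016]
scene cab 5410 med [0.8132 0.2554 0.115 ] rect [ 0.7813  0.2557  0.3081  0.2806 84.2713]
[
[... 205 characters left out ...]
.1389] rect [ 0.7504  0.3032  0.0982  0.0953 46.213 ]
scene hous 179 med [ 0.6202 -0.2294  0.0917] rect [ 0.6184 -0.2301  0.0903  0.0496 29.0943]
scene handle 120 med [0.5963 0.2807 0.0806] rect [5.97700e-01 2.77100e-01 1.26500e-01 2.60000e-02 8.57594e+01]
[0.09419732 0.99555355 0.59647745 0.28163382]
scene canTop 46 med [ 0.4725 -0.2179  0.168 ] rect [ 0.4736 -0.2195  0.0382  0.0326 28.1561]
scene canside 295 med [ 0.4915 -0.203   0.0762] rect [ 4.83400e-01 -2.08400e-01  4.09000e-02  6.03000e-02  4.69881e+01]
scene ring 117 med [ 0.6816 -0.0804  0.0885] rect [ 0.6793 -0.0839  0.0744  0.0709 37.2648]
scene plate 451 med [ 0.568  -0.1647  0.0068] rect [ 0.5707 -0.1716  0.1766  0.1848  1.8081]
```

View pics/b.png

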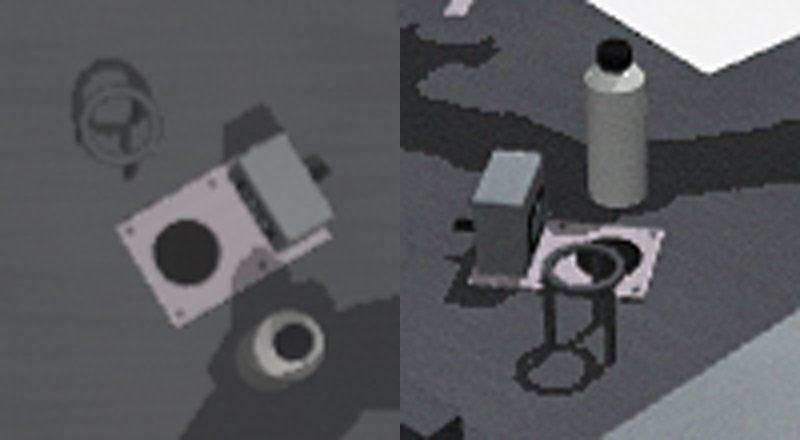

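The crop shows the reader's plate with its black pad clear in both views. The can stands below it and the ring stand to its left. The two cameras disagree by about 5–7 mm, so I'll check both against the robot base, which is at the known origin.

```bash
python3 - <<'E'
from h import *
yc=np.array([np.cos(np.radians(84.2)),np.sin(np.radians(84.2))]); xc=np.array([yc[1],-yc[0]])
for n in ("top","scene"):
    W=cloud(n,np.load(f"pics/d_{n}.npy"))
    p=sel(W,(-.2,.2),(-.2,.2),(.004,.03)); z=np.histogram(p[:,2],8); print(n,len(p),z[0],z[1].round(3))
    p=p[:,:2].astype(np.float32); h=cv2.convexHull(p).reshape(-1,2); print("hull range",h.min(0),h.max(0),"circ",cv2.minEnclosingCircle(p))
    q=sel(W,(.5,.625),(.15,.40),(.074,.09)); a=q[:,:2]@xc; b=q[:,:2]@yc
    m=np.abs(a-np.median(a))<.5; print("handle a pct",np.percentile(a,[0,10,25,50,75,90,100]).round(4),"b",b.min().round(4),b.max().round(4))
    c=sel(W,(.55,.95),(0.05,.42),(.111,.119)); a=c[:,:2]@xc; b=c[:,:2]@yc
    print("cab a",np.percentile(a,[.0,1,99,100]).round(4),"b",np.percentile(b,[0,1,99,100]).round(4))
E
```

```text
top 2008 [705 331 345 297 188  70  47  25] [0.004 0.007 0.01  0.014 0.017 0.02  0.023 0.026 0.029]
hull range [-0.08172117 -0.19971791] [0.19989243 0.19805902] circ ((0.0583660788834095, -0.0001568719744682312), 0.2402135729789734)
handle a pct [0.555  0.5572 0.5594 0.5635 0.5764 0.5958 0.5971] b 0.2113 0.3915
cab a [0.5998 0.6241 0.8856 0.8896] b [0.1782 0.1812 0.4763 0.4801]
scene 922 [290 108 167 151  85  49  32  40] [0.004 0.007 0.011 0.014 0.017 0.02  0.023 0.027 0.03 ]
hull range [-0.19578576 -0.19849575] [0.19971636 0.19972236] circ ((0.0006818175315856934, -0.006192713975906372), 0.2716481685638428)
handle a pct [0.5536 0.5592 0.5614 0.5649 0.5675 0.5698 0.5808] b 0.2726 0.3992
cab a [0.6194 0.6252 0.8882 0.8919] b [0.1809 0.1861 0.4831 0.4873]
```

```bash
cat >> h.py <<'E'
from scipy.spatial.transform import Rotation as Ro
yc=np.array([np.cos(np.radians(84.2)),np.sin(np.radians(84.2)),0]); xc=np.array([yc[1],-yc[0],0])
def quat(y):  # tool down, closing line along world dir y
    y=np.array([y[0],y[1],0.])/np.hypot(y[0],y[1]); z=np.array([0,0,-1.]); q=Ro.from_matrix(np.column_stack([np.cross(y,z),y,z])).as_quat(); return q[[3,0,1,2]]
def best(pos,y):
    c=[]
    for s in (1,-1):
        j=ctrl.ik(pos,quat(s*np.asarray(y)))
        if j is not None: c.append((abs(j[6]),quat(s*np.asarray(y)),np.round(j,2)))
    c.sort(key=lambda t:t[0]); return c
E
python3 - <<'E'
from h import *
from scipy.optimize import least_squares
for n in ("top","scene"):
    W=cloud(n,np.load(f"pics/d_{n}.npy")); p=sel(W,(-.13,.13),(-.13,.13),(.004,.02)); 
    p=p[np.hypot(p[:,0],p[:,1])<.12]; an=np.degrees(np.arctan2(p[:,1],p[:,0]))//12; r=np.hypot(p[:,0],p[:,1])
    e=np.array([p[an==k][r[an==k].argmax()] for k in np.unique(an)])
    f=least_squares(lambda v:np.hypot(e[:,0]-v[0],e[:,1]-v[1])-v[2],[0,0,.08],loss="soft_l1",f_scale=.002); print(n,len(e),f.x.round(4),f.cost)
h=.5645*xc+.3335*yc; t=h-.030*xc
for z in (.16,.037):
  print([ (c[0].round(2),c[2].tolist()) for c in best([t[0],t[1],z],xc)])
t2=.355*xc+.3335*yc
print(h,t,t2,[ (c[0].round(2),c[2].tolist()) for c in best([t2[0],t2[1],.037],xc)])
E
```

```text
top 20 [ 0.0008 -0.0007  0.1182] 1.6936833623621963e-05
scene 22 [0.0027 0.002  0.1161] 1.9438916709455838e-05
[(np.float64(1.28), [0.11, 0.8, -1.16, 1.58, 0.76, 1.27, -1.28]), (np.float64(1.83), [0.13, 0.84, -1.23, 1.58, 0.81, 1.31, 1.83])]
[(np.float64(1.18), [-0.08, 0.81, -0.72, 1.7, 0.66, 0.89, -1.18]), (np.float64(1.66), [0.12, 1.02, -1.23, 1.7, 1.03, 1.21, 1.66])]
[0.59531244 0.27474644 0.        ] [0.56546601 0.27777813 0.        ] [0.38688493 0.29591773 0.        ] [(np.float64(1.26), [0.01, 0.87, -1.23, 2.08, 1.03, 1.0, 1.26]), (np.float64(1.62), [-0.17, 0.68, -0.83, 2.09, 0.78, 0.72, -1.62])]
```

```bash
python3 - <<'E'
from h import *
p=get_state()["tcp_pos"]; ctrl.movel([p[0],p[1],.36],max_speed=.3)
h=.5645*xc+.3335*yc; t=h-.030*xc; q=best([t[0],t[1],.16],xc)[0][1]
ctrl.movep([t[0],t[1],.22],q); ctrl.movel([t[0],t[1],.10])
s=get_state(); print(s["time"],s["tcp_pos"],t,s["contact_force"],s["qpos"].round(2))
out=[]
for n,(u,v) in (("top",(240,200)),("scene",(392,235))):
    im,d=vision.grab_frame(n); np.save(f"pics/d2_{n}.npy",d)
    for o in (.043,-.043):
        X=np.append((t+xc*o)[:2],.113); c=proj(n,X); cv2.drawMarker(im,tuple(int(round(k)) for k in c),(0,0,255),cv2.MARKER_CROSS,5,1); print(n,c)
    out.append(cv2.resize(im[v-50:v+50,u-40:u+40],(400,500),interpolation=cv2.INTER_NEAREST))
cv2.imwrite("pics/c.png",np.hstack(out))
E
```

```text
6.025 [0.5657585  0.27838748 0.10097267] [0.56546601 0.27777813 0.        ] [-1.06347699  1.0202036  -0.03429646] [ 0.08  0.86 -1.1   1.65  0.82  1.16 -1.32]
top [237.23752061 200.08696973]
top [234.49893109 224.37130174]
scene [387.59552491 231.26920094]
scene [403.37236473 219.56190253]
```

View pics/c.png

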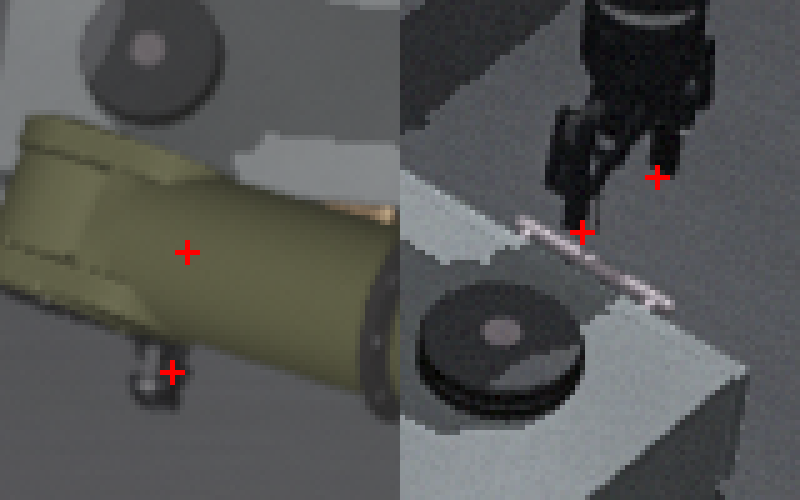

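The scene view shows the finger tips landing on my predicted marks at crop (582,232) and (657,178). The rear finger is just behind the bar, so I'll hook the handle and pull.

```bash
python3 - <<'E'
from h import *
h=.5645*xc+.3335*yc; t=h-.030*xc; f0=get_state()["contact_force"]
for z in (.075,.037):
    ctrl.movel([t[0],t[1],z],max_speed=.1); f=get_state()["contact_force"]-f0; print(z,f.round(1))
    if np.linalg.norm(f)>8: raise SystemExit("contact")
for a in (.50,.45,.40,.375,.362,.357):
    p=a*xc+.3335*yc; ctrl.movel([p[0],p[1],.037],max_speed=.12 if a>.37 else .05); s=get_state(); f=s["contact_force"]-f0; print(a,(s["tcp_pos"][:2]@xc[:2]).round(4),f.round(1),round(s["time"],1))
    if np.linalg.norm(f)>50: break
im,d=vision.grab_frame("scene"); cv2.imwrite("pics/e.png",cv2.resize(im[150:350,220:500],None,fx=2.5,fy=2.5)); np.save("pics/d3_scene.npy",d)
E
```

```text
0.075 [ 0.2  0.2 -0.8]
0.037 [ -2.  -14.8  61.8]contact
```

```bash
python3 - <<'E'
from h import *
s=get_state(); print(s["time"],s["tcp_pos"],s["contact_force"],s["wrist_torque"],s["width"])
im,d=vision.grab_frame("scene"); a=im[170:270,340:440]
h=.5645*xc+.3335*yc; t=h-.030*xc; ctrl.movel([t[0],t[1],.075],max_speed=.15); s=get_state(); print(s["tcp_pos"],s["contact_force"],s["wrist_torque"])
im,d=vision.grab_frame("scene"); b=im[170:270,340:440]; np.save("pics/d3_scene.npy",d)
cv2.imwrite("pics/e.png",cv2.resize(np.hstack([a,b]),None,fx=4,fy=4,interpolation=cv2.INTER_CUBIC))
W=cloud("scene",d); q=sel(W,(.5,.64),(.15,.40),(.076,.083)); print("handle a",np.percentile(q@xc,[5,25,50,75,95]).round(4),"b",np.percentile(q@yc,[0,5,95,100]).round(4))
q=sel(W,(.5,.64),(.15,.40),(.093,.105)); print("panel a",np.percentile(q@xc,[5,25,50,75,95]).round(4),len(q))
E
```

```text
7.0583 [0.57417075 0.27855273 0.04618346] [ -1.40539433 -14.9052042   62.59938483] [-2.99090824 -3.89505871 -1.04226335] 0.08536943969927491
[0.56541736 0.27754568 0.07410947] [-0.00983974 -0.30158003  0.21707196] [-0.00839719  0.01675605  0.04951372]
handle a [0.5634 0.5669 0.5702 0.5726 0.5761] b [0.2699 0.2772 0.3942 0.4013]
panel a [0.4901 0.5868 0.603  0.6053 0.6085] 90
```

View pics/e.png

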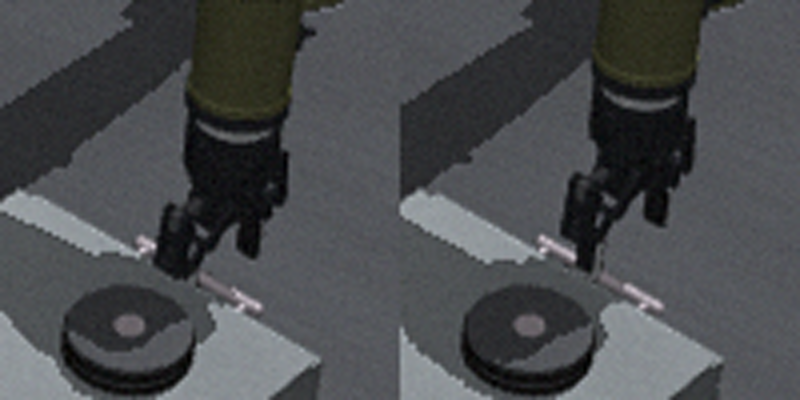

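The left half shows that the back of the rear finger rests on the front panel's top edge. The moment agrees, placing the contact about 60 mm behind the TCP. Vertical straddling won't fit, so I'll check whether a tilted grip on the bar is reachable.

```bash
cat >> h.py <<'E'
def quatT(th,s=1): # tool tilted th deg towards xc, closing in the vertical plane
    th=np.radians(th); z=np.sin(th)*xc+np.array([0,0,-np.cos(th)]); y=s*(np.cos(th)*xc+np.array([0,0,np.sin(th)]))
    q=Ro.from_matrix(np.column_stack([np.cross(y,z),y,z])).as_quat(); return q[[3,0,1,2]],z
E
python3 - <<'E'
from h import *
lo=np.array([-3.08,-.24,-1.43,0,-1.52,.17,-2.89]);hi=np.array([3.08,2.05,1.35,2.5,4.66,1.96,2.89])
for th in (30,40,50,60):
  for s in (1,-1):
    q,z=quatT(th,s); o=[]
    for a,bk in ((.565,-.08),(.565,.012),(.48,.012),(.392,.012),(.392,-.08)):
        p=a*xc+.3335*yc+np.array([0,0,.077])+bk*z; j=ctrl.ik(p,q); o.append(None if j is None else (np.minimum(j-lo,hi-j).min().round(2),np.round(j,1).tolist()))
    print(th,s,o)
E
```

```text
30 1 [(np.float64(0.45), [-0.1, 0.6, -0.9, 2.0, 1.3, 0.9, -2.0]), (np.float64(0.47), [-0.2, 0.7, -0.7, 2.0, 1.5, 0.8, -2.1]), (np.float64(0.31), [-0.3, 0.6, -0.7, 2.2, 1.5, 0.8, -2.3]), (np.float64(0.18), [-0.5, 0.6, -0.6, 2.3, 1.5, 0.8, -2.5]), (np.float64(0.21), [-0.4, 0.4, -0.9, 2.3, 1.2, 0.9, -2.3])]
30 -1 [(np.float64(0.01), [-1.4, 0.7, 1.1, 2.1, -1.0, 0.4, -2.9]), (np.float64(0.08), [0.1, 1.0, -1.4, 2.0, 1.6, 1.4, 1.1]), (np.float64(0.04), [-0.0, 1.0, -1.4, 2.2, 1.6, 1.4, 0.9]), (np.float64(0.02), [-0.2, 1.0, -1.4, 2.3, 1.5, 1.5, 0.6]), (np.float64(0.01), [-0.2, 0.7, -1.4, 2.3, 1.3, 1.3, 0.7])]
40 1 [(np.float64(0.3), [-0.4, 0.6, -0.7, 2.2, 1.6, 0.9, -2.3]), (np.float64(0.35), [-0.4, 0.7, -0.5, 2.1, 1.8, 0.8, -2.5]), (np.float64(0.21), [-0.5, 0.7, -0.5, 2.3, 1.8, 0.9, -2.7]), (np.float64(0.05), [-0.7, 0.6, -0.6, 2.4, 1.7, 1.0, -2.8]), (np.float64(0.1), [-0.7, 0.5, -0.7, 2.4, 1.4, 1.0, -2.7])]
40 -1 [(np.float64(0.05), [-0.0, 0.9, -1.4, 2.2, 1.6, 1.5, 0.9]), (np.float64(0.19), [-0.0, 1.0, -1.2, 2.1, 1.8, 1.4, 0.9]), (np.float64(0.15), [-0.1, 1.0, -1.3, 2.3, 1.7, 1.5, 0.6]), (np.
[... 358 characters left out ...]
one]
50 -1 [(np.float64(0.17), [-0.2, 0.9, -1.3, 2.3, 1.8, 1.6, 0.6]), (np.float64(0.26), [-0.1, 1.0, -1.1, 2.2, 2.0, 1.5, 0.6]), (np.float64(0.13), [-0.3, 1.0, -1.1, 2.4, 1.8, 1.7, 0.4]), (np.float64(0.02), [-0.5, 1.0, -1.2, 2.5, 1.6, 1.8, 0.2]), (np.float64(0.01), [-0.6, 0.9, -1.3, 2.5, 1.4, 1.8, 0.1])]
60 1 [(np.float64(0.01), [-0.3, 1.1, -1.2, 2.4, 1.8, 2.0, -2.8]), (np.float64(0.01), [-0.2, 1.2, -1.2, 2.3, 2.1, 2.0, -2.5]), (np.float64(0.01), [-0.4, 1.1, -1.1, 2.4, 1.9, 1.9, -2.9]), None, None]
60 -1 [(np.float64(0.08), [-0.4, 1.0, -1.1, 2.4, 1.8, 1.8, 0.3]), (np.float64(0.19), [-0.3, 1.0, -0.9, 2.3, 2.1, 1.7, 0.4]), (np.float64(0.07), [-0.4, 1.1, -1.0, 2.4, 1.9, 1.8, 0.2]), None, None]
```

```bash
cat > hook.py <<'E'
from h import *
for k in ("","3"):
    W=cloud("scene",np.load(f"pics/d{k}_scene.npy")); q=sel(W,(.5,.625),(.15,.42),(.074,.086)); b=q@yc
    m=((b>.27)&(b<.312))|((b>.358)&(b<.40)); a=(q@xc)[m]; print(k,len(a),np.percentile(a,[5,25,50,75,95]).round(4))
bar=np.median(a)-.001; q,z=quatT(30); y=np.cos(np.radians(30))*xc+np.array([0,0,.5])
def P(a,bk=0): return a*xc+.3335*yc+np.array([0,0,.077])-.032*y+(.013+.013+bk)*z
print("bar",bar,P(bar),P(bar,-.07))
p=get_state()["tcp_pos"]; ctrl.movel([p[0],p[1],.15],max_speed=.25); ctrl.movep(P(bar,-.07),q); f0=get_state()["contact_force"]
for bk in (-.03,0):
    ctrl.movel(P(bar,bk),max_speed=.08); f=get_state()["contact_force"]-f0; print(bk,f.round(1))
    if np.linalg.norm(f)>8: ctrl.movel(P(bar,-.05)); raise SystemExit("contact")
for a in (bar-.03,.45,.40,.39):
    ctrl.movel(P(a-.003),max_speed=.12 if a>.4 else .05); s=get_state(); f=s["contact_force"]-f0; print(round(a,3),(s["tcp_pos"]@xc).round(4),f.round(1),round(s["time"],1))
    if np.linalg.norm(f)>50: break
E
python3 hook.py; python3 - <<'E'
from h import *
im,d=vision.grab_frame("scene"); cv2.imwrite("pics/f.png",cv2.resize(im[150:350,250:500],None,fx=3,fy=3,interpolation=cv2.INTER_CUBIC)); np.save("pics/d4_scene.npy",d)
E
```

```text
75 [0.5577 0.5614 0.5645 0.5671 0.5709]
3 71 [0.5641 0.5676 0.5707 0.5731 0.5766]
bar 0.5696750614133801 [0.58582351 0.27571029 0.03848334] [0.55100269 0.27924726 0.09910512]
-0.03 [ 0.9 -0.6  1. ]
0 [-1.2 -1.1 -1.5]
0.54 0.5216 [ 0.3  0.1 -0.8] 10.4
0.45 0.433 [ 0.3 -1.4 -0.9] 11.3
0.4 0.3823 [ 0.1 -1.  -0.6] 12.5
0.39 0.3717 [ 1.  -0.9 -1. ] 12.8
```

View pics/f.png

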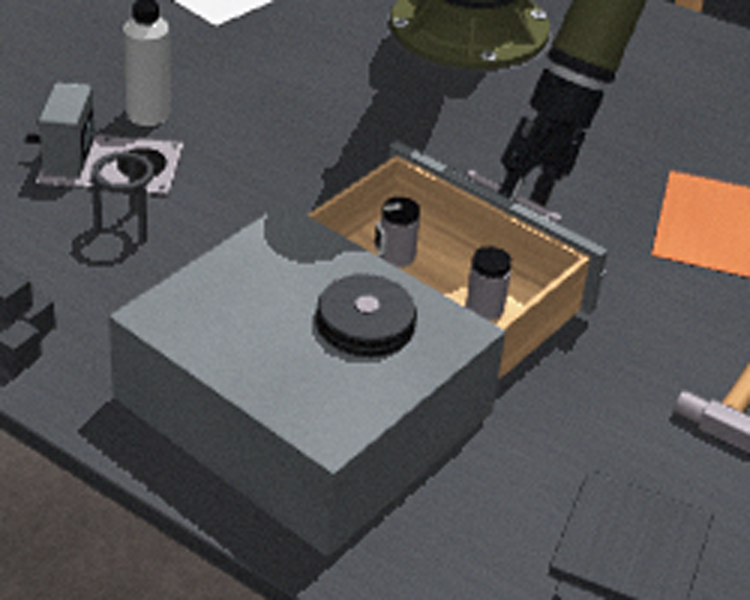

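The drawer is open. The coded coupling, with its ridge and plate, is at crop (400,230), with the plate facing image left at (380,237). The plain coupling is at crop (490,285). Next I'll back off the handle and measure.

```bash
python3 - <<'E'
from h import *
from scipy.optimize import least_squares
s=get_state(); q,z=quatT(30); p=np.array(s["tcp_pos"])
ctrl.movel(p+.004*xc); ctrl.movel(p+.004*xc-.09*z,max_speed=.25); 
ctrl.movep([.42,-.10,.34],quat(xc)); print(get_state()["time"])
out=[]
for n in ("top","scene"):
    im,d=vision.grab_frame(n); np.save(f"pics/d5_{n}.npy",d); cv2.imwrite(f"pics/i5_{n}.png",im); W=cloud(n,d)
    for t in ("coupling","coupling_tag","plain_coupling"):
        for r in models.masks_of(n,t)[:2]:
            m=r["mask"]; w=W[m]; w=w[~np.isnan(w[:,0])]; print(n,t,round(r["p"],2),np.round(r["point"],1),m.sum(),"med",np.median(w,0).round(4) if len(w) else None)
    q=sel(W,(.38,.64),(.1,.45),(.085,.101)); 
    cs=[]
    for x0 in ((.5,.22),(.5,.35)): pass
    # bar & panel
    hb=sel(W,(.3,.47),(.15,.45),(.074,.086)); a=hb@xc; k=a<np.percentile(a,5)+.012; print("bar a",np.median(a[k]).round(4),"b",np.percentile((hb@yc)[k],[0,50,100]).round(4))
    u,v=proj(n,.5*xc+.3335*yc+[0,0,.09]).astype(int); out.append(cv2.resize(im[v-40:v+40,u-50:u+50],(400,320),interpolation=cv2.INTER_CUBIC)); print("crop origin",u-50,v-40)
cv2.imwrite("pics/g.png",np.hstack(out))
E
```

```text
15.8083
top coupling 0.68 [258.1 220.7] 147 med [0.5359 0.2065 0.0922]
top coupling_tag 0.43 [255.8 218.1] 136 med [0.5357 0.2061 0.0927]
top plain_coupling 0.74 [223.4 218.3] 155 med [0.5518 0.3307 0.0905]
bar a 0.3894 b [0.2695 0.3282 0.3977]
crop origin 185 182
scene coupling 0.87 [381.8 228.5] 256 med [0.5543 0.2212 0.0694]
scene coupling_tag 0.7 [381.4 224.5] 287 med [0.5541 0.2218 0.0695]
scene coupling_tag 0.45 [296.3 213.2] 250 med [ 0.683  -0.0906  0.0753]
scene plain_coupling 0.78 [412.9 246.1] 242 med [0.5704 0.3484 0.0705]
bar a 0.3924 b [0.2757 0.3414 0.4028]
crop origin 351 186
```

View pics/g.png

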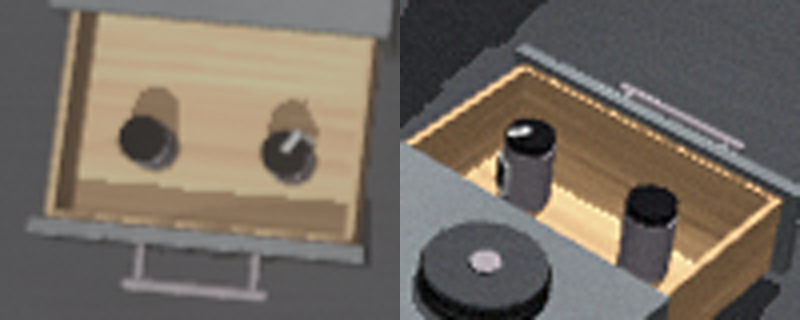

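The coded coupling's cap is at about (256,221) in the top image, with its ridge pointing right and up, which is world +x, −y. The scene view agrees, with the ridge and plate towards image left. Next I'll measure centre and yaw accurately.

```bash
python3 - <<'E'
from h import *
for n,g in (("top",(.536,.2065)),("scene",(.547,.217))):
    im=cv2.imread(f"pics/i5_{n}.png").astype(float).mean(2); W=cloud(n,np.load(f"pics/d5_{n}.npy"))
    for nm,g2 in (("code",g),("plain",(g[0]+.017,g[1]+.125))):
        q=sel(W,(g2[0]-.05,g2[0]+.05),(g2[1]-.05,g2[1]+.05),(.0895,.101)); c,r=cv2.minEnclosingCircle(q[:,:2].astype(np.float32)); print(n,nm,len(q),"mean",q.mean(0).round(4),"circ",np.round(c,4),round(r,4))
        if nm=="code": c0=np.array(q.mean(0)[:2])
    # ridge: bright pixels within 20 mm of the centre, on the plane z=.0955
    v,u=np.mgrid[0:400,0:640]; cam=vision.camera_info(n); o=-cam["R"].T@cam["t"]
    d=np.stack([(u-cam["mtx"][0,2])/cam["mtx"][0,0],(v-cam["mtx"][1,2])/cam["mtx"][1,1],np.ones_like(u)],-1)@cam["R"]
    X=o+d*((.0955-o[2])/d[...,2])[...,None]; rel=X[...,:2]-c0; m=np.hypot(*np.moveaxis(rel,-1,0))<.021
    w=im[m]; P=rel[m]; thr=np.median(w); k=w>thr+.35*(w.max()-thr); print("vals",np.sort(w).round()[::6],k.sum())
    ww=w[k]-thr; mu=(P[k]*ww[:,None]).sum(0)/ww.sum(); C=((P[k]-mu)*ww[:,None]).T@(P[k]-mu); ev,V=np.linalg.eigh(C); dr=V[:,1]*np.sign(V[:,1]@[1,-1])
    print("ridge mid",mu.round(4),"dir mid",np.degrees(np.arctan2(mu[1],mu[0])).round(1),"axis",np.degrees(np.arctan2(dr[1],dr[0])).round(1),ev)
E
```

```text
top code 97 mean [0.539  0.2099 0.0944] circ [0.5387 0.2102] 0.021
top plain 90 mean [0.5541 0.3363 0.0937] circ [0.5544 0.3364] 0.0211
vals [ 52.  52.  53.  53.  53.  53.  53.  53.  54.  54.  58.  60.  63.  70.
  81.  99. 117. 162.] 18
ridge mid [ 0.0093 -0.0045] dir mid -26.1 axis -36.0 [0.01071565 0.10150073]
scene code 79 mean [0.5426 0.2173 0.0946] circ [0.5404 0.2151] 0.0233
scene plain 88 mean [0.5573 0.3422 0.0941] circ [0.557  0.3395] 0.0247
vals [ 11.  14.  18.  22.  24.  25.  26.  28.  36.  54. 114. 186.] 11
ridge mid [ 0.0032 -0.01  ] dir mid -72.3 axis -38.1 [0.01071136 0.05200803]
```

```bash
cat > grasp.py <<'E'
from h import *
C=np.array([.5405,.2135]); yaw=np.radians(-37); cl=np.array([-np.sin(yaw),np.cos(yaw)]); pl=np.radians(-60.8); cp=np.array([-np.sin(pl),np.cos(pl)]); pad=np.array([.5703,-.151])
opts=[]
for s in (1,-1):
    o=[ctrl.ik([*C,.2],quat(s*cl)),ctrl.ik([*C,.05],quat(s*cl)),ctrl.ik([*pad,.2],quat(s*cp)),ctrl.ik([*pad,.037],quat(s*cp))]
    print(s,[None if j is None else np.round(j,2).tolist() for j in o])
    if all(j is not None for j in o): opts.append((max(abs(j[6]) for j in o),s))
s=min(opts)[1]; print("s",s)
open("s.txt","w").write(str(s))
ctrl.movep([*C,.22],quat(s*cl)); f0=get_state()["contact_force"]
for z in (.11,.08,.05):
    ctrl.movel([*C,z],max_speed=.12); st=get_state(); f=st["contact_force"]-f0; print(z,f.round(1),st["tcp_pos"].round(4))
    if np.linalg.norm(f)>6: ctrl.movel([*C,.16]); raise SystemExit("contact")
ctrl.close_gripper(60); st=get_state(); print(st["width"],st["gripper_force"],(st["contact_force"]-f0).round(1),st["tcp_pos"].round(4))
if abs(st["width"]-.044)>.004: raise SystemExit("width?")
ctrl.movel([*C,.06],max_speed=.05); ctrl.movel([*C,.22],max_speed=.2)
st=get_state(); print(st["width"],(st["contact_force"]-f0).round(1),st["time"])
E
python3 grasp.py
```

```text
1 [[-0.14, 0.48, -0.44, 1.67, 0.23, 1.04, 0.28], [-0.21, 0.65, -0.34, 1.83, 0.31, 0.71, 0.21], [0.31, 0.48, -0.15, 1.64, 0.08, 1.03, 0.65], [0.29, 0.67, -0.11, 1.82, 0.11, 0.66, 0.62]]
-1 [[-0.42, 0.46, 0.01, 1.67, -0.0, 1.01, -2.63], [-0.47, 0.64, 0.08, 1.84, -0.08, 0.67, -2.56], [0.03, 0.49, 0.29, 1.65, -0.16, 1.03, -2.26], [0.05, 0.68, 0.28, 1.82, -0.28, 0.67, -2.15]]
s 1
0.11 [-0.1  0.7 -0.2] [0.541  0.2137 0.1108]
0.08 [ 0.   0.5 -0.1] [0.5405 0.2136 0.0802]
0.05 [-0.   1.5 -0. ] [0.5406 0.2136 0.0504]
0.042668487844198105 60.369672775268555 [-0.5 -0.7  5.1] [0.5411 0.2135 0.051 ]
0.04263317963087837 [ 0.1  0.8 -3.8] 21.1917
```

```bash
cat > look.py <<'E'
from h import *
from scipy.optimize import least_squares
def look(tag,R):
    out=[]
    for n in ("scene","top"):
        im,d=vision.grab_frame(n); cv2.imwrite(f"pics/{tag}_{n}.png",im); np.save(f"pics/{tag}_{n}.npy",d); W=cloud(n,d); st=get_state()["tcp_pos"]
        q=sel(W,(st[0]-.035,st[0]+.035),(st[1]-.035,st[1]+.035),(st[2]-.026,st[2]-.003)); print(n,"cyl pts",len(q))
        if len(q)>15:
            f=least_squares(lambda v:np.hypot(q[:,0]-v[0],q[:,1]-v[1])-R,st[:2],loss="soft_l1",f_scale=.001); print("  axis",f.x.round(4),"tcp",st.round(4),"diff",(f.x-st[:2]).round(4),f.cost)
        q=sel(W,(.55,.68),(-.31,-.17),(.086,.098))
        if len(q)>60:
            r=cv2.minAreaRect(q[:,:2].astype(np.float32)); a=r[2] if r[1][0]>r[1][1] else r[2]-90; a=np.radians(a-90); e=np.array([np.cos(a),np.sin(a)]); print("  housing",np.round(r[0],4),np.round(r[1],4),"xaxis",np.degrees(a).round(1),"pad",(np.array(r[0])-.095*e).round(4))
        u,v=proj(n,[.57,-.15,.06]).astype(int); out.append(cv2.resize(im[v-50:v+40,u-50:u+50],(400,360),interpolation=cv2.INTER_CUBIC)); print("  crop",u-50,v-50)
    cv2.imwrite(f"pics/{tag}.png",np.hstack(out))
E
python3 - <<'E'
from look import *
s=int(open("s.txt").read()); pl=np.radians(-60.8); cp=np.array([-np.sin(pl),np.cos(pl)]); pad=np.array([.5703,-.151])
ctrl.movep([*pad,.20],quat(s*cp)); ctrl.movel([*pad,.12],max_speed=.15); print(get_state()["time"]); look("p1",.022)
E
```

```text
23.25
scene cyl pts 61
  axis [ 0.5699 -0.1485] tcp [ 0.5713 -0.1506  0.1211] diff [-0.0014  0.0022] 9.809961939237066e-05
  housing [ 0.6186 -0.2295] [0.0949 0.0492] xaxis -60.5 pad [ 0.5718 -0.1469]
  crop 246 142
top cyl pts 7
  crop 306 160
```

View pics/p1.png

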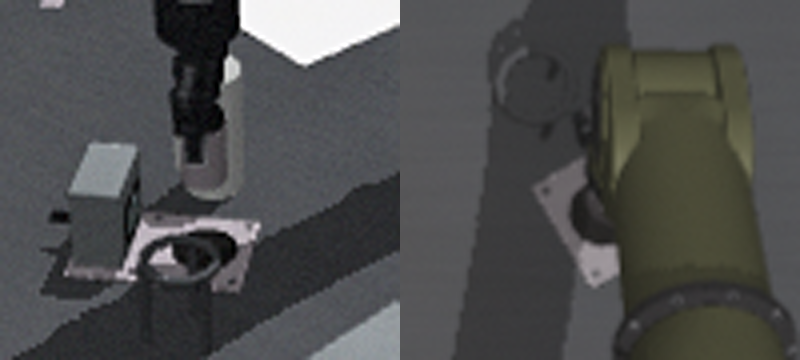

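The coupling hangs above the pad at crop (205,180) with the pad at (205,248). The housing is to its left, and nothing is close to the fingers. I'll locate the pad more precisely by fitting the plate-and-pad outline in both first images.

```bash
cat > padfit.py <<'E'
from h import *
from scipy.optimize import minimize
g=np.arange(-.097,.032,.0015); gy=np.arange(-.067,.068,.0015); X,Y=np.meshgrid(g,gy); X=X.ravel();Y=Y.ravel()  # reader frame, housing side left out
ins=(X>-.085)&(abs(Y)<.055); r=np.hypot(X+.04,Y)
lab=np.where(r<.032,0,np.where(ins,1,0)); keep=(X<.022)
edge=(abs(r-.032)<.0015)|(abs(X+.085)<.0015)&(abs(Y)<.056)|(abs(abs(Y)-.055)<.0015)&(X>-.086); keep&=~edge
X,Y,lab,r,ins=[v[keep] for v in (X,Y,lab,r,ins)]; Z=np.where(r<.032,.009,np.where(ins,.006,0.))
def fit(n,f):
    im=cv2.GaussianBlur(cv2.imread(f).astype(np.float32).mean(2),(0,0),.5)
    def sc(v):
        c,s=np.cos(v[2]),np.sin(v[2]); x=X+.04; p=proj(n,np.stack([v[0]+c*x-s*Y,v[1]+s*x+c*Y,Z],-1)).astype(np.float32)
        w=np.clip(cv2.remap(im,p[:,:1],p[:,1:],cv2.INTER_LINEAR).ravel(),0,160); return -np.corrcoef(w,lab)[0,1]
    for y0 in ((.5703,-.151,np.radians(-60.8)),(.573,-.147,np.radians(-59))):
        o=minimize(sc,y0,method="Nelder-Mead",options=dict(initial_simplex=np.array(y0)+np.array([[0,0,0],[.006,0,0],[0,.006,0],[0,0,.06]]),xatol=1e-5,fatol=1e-6)); print(n,f,o.x[:2].round(4),np.degrees(o.x[2]).round(2),round(-o.fun,4))
fit("top","pics/a_top.png"); fit("scene","pics/a_scene.png"); fit("scene","pics/p1_scene.png")
E
python3 padfit.py
```

```text
top pics/a_top.png [ 0.571  -0.1532] -59.22 0.8961
top pics/a_top.png [ 0.571  -0.1532] -59.21 0.8961
scene pics/a_scene.png [ 0.5655 -0.1525] -59.77 0.6978
scene pics/a_scene.png [ 0.5656 -0.1525] -59.57 0.6976
scene pics/p1_scene.png [ 0.5658 -0.1525] -60.86 0.6481
scene pics/p1_scene.png [ 0.5657 -0.1525] -60.79 0.6481
```

```bash
cat > padfit2.py <<'E'
exec(open("padfit.py").read().split("def fit")[0])
def fit(n,f,df):
    raw=cv2.imread(f).astype(np.float32).mean(2); im=cv2.GaussianBlur(raw,(0,0),.5); W=cloud(n,np.load(df)); tall=cv2.dilate((~(W[...,2]<.016)).astype(np.uint8),np.ones((3,3)))
    def sc(v):
        c,s=np.cos(v[2]),np.sin(v[2]); x=X+.04; p=proj(n,np.stack([v[0]+c*x-s*Y,v[1]+s*x+c*Y,Z],-1)).astype(np.float32)
        w=np.clip(cv2.remap(im,p[:,:1],p[:,1:],cv2.INTER_LINEAR).ravel(),0,140); k=tall[p[:,1].round().astype(int),p[:,0].round().astype(int)]==0; return -np.corrcoef(w[k],lab[k])[0,1]
    y0=(.5703,-.151,np.radians(-60.8))
    o=minimize(sc,y0,method="Nelder-Mead",options=dict(initial_simplex=np.array(y0)+np.array([[0,0,0],[.006,0,0],[0,.006,0],[0,0,.06]]),xatol=1e-5,fatol=1e-6)); print(n,f,o.x[:2].round(4),np.degrees(o.x[2]).round(2),round(-o.fun,4))
    # housing top from colour-free depth edges, for comparison
    from scipy.spatial import cKDTree
fit("top","pics/a_top.png","pics/d_top.npy"); fit("scene","pics/a_scene.png","pics/d_scene.npy"); fit("scene","pics/p1_scene.png","pics/p1_scene.npy")
E
python3 padfit2.py
python3 - <<'E'
from h import *
# where the TCP model puts the coupling in the scene picture vs. its silhouette in depth (columns)
W=cloud("scene",np.load("pics/p1_scene.npy")); im=cv2.imread("pics/p1_scene.png").mean(2)
t=get_state()["tcp_pos"]; c=vision.camera_info("scene"); o=-c["R"].T@c["t"]
v=t[:2]-o[:2]; v/=np.hypot(*v); n=np.array([-v[1],v[0]])
for dz in (-.024,-.018,-.012,-.006):
    e=[proj("scene",[*(t[:2]+s*.022*n),t[2]+dz]) for s in (1,-1)]; m=(e[0]+e[1])/2; r=int(round(m[1])); print("row",r,"pred cols",[round(x[0],1) for x in e]); u=range(int(m[0])-12,int(m[0])+13)
    print("  ",[(k,int(im[r,k]),int(W[r,k,0]*1000) if W[r,k,0]==W[r,k,0] else 0) for k in u if abs(k-e[0][0])<3.5 or abs(k-e[1][0])<3.5])
E
```

```text
top pics/a_top.png [ 0.5709 -0.1527] -59.71 0.8903
scene pics/a_scene.png [ 0.5658 -0.1512] -55.91 0.7635
scene pics/p1_scene.png [ 0.5662 -0.152 ] -58.21 0.7129
row 185 pred cols [np.float64(289.7), np.float64(301.5)]
   [(287, 79, 485), (288, 82, 478), (289, 80, 481), (290, 81, 477), (291, 73, 591), (292, 75, 593), (293, 84, 590), (298, 82, 582), (299, 79, 576), (300, 76, 576), (301, 65, 570), (302, 67, 563), (303, 104, 477), (304, 98, 481)]
row 183 pred cols [np.float64(289.6), np.float64(301.4)]
   [(287, 83, 474), (288, 79, 472), (289, 89, 471), (290, 111, 585), (291, 83, 590), (292, 87, 591), (293, 95, 596), (298, 79, 582), (299, 73, 578), (300, 76, 574), (301, 68, 571), (302, 69, 562), (303, 103, 475), (304, 102, 476)]
row 182 pred cols [np.float64(289.6), np.float64(301.4)]
   [(287, 83, 471), (288, 81, 468), (289, 89, 467), (290, 120, 590), (291, 79, 588), (292, 57, 597), (293, 34, 600), (298, 77, 578), (299, 77, 581), (300, 76, 577), (301, 68, 566), (302, 68, 560), (303, 106, 473), (304, 101, 472)]
row 181 pred cols [np.float64(289.5), np.float64(301.4)]
   [(287, 81, 463), (288, 79, 462), (289, 81, 459), (290, 119, 584), (291, 82, 588), (292, 57, 604), (293, 17, 604), (298, 80, 583), (299, 81, 574), (300, 74, 577), (301, 68, 568), (302, 79, 562), (303, 105, 476), (304, 100, 468)]
```

Scene shows the held coupling within about 3 mm of the TCP prediction, which fits the stated calibration error. The pad estimates average (0.571, −0.151). I'll lower with force sensing, release, back off, and compare coupling and pad in one top image.

```bash
cat > place.py <<'E'
from look import *
p=np.array([.5708,-.151])
ctrl.movel([*p,.06],max_speed=.1); ctrl.movel([*p,.044],max_speed=.04); f0=get_state()["contact_force"]
z=.044
while z>.032:
    z-=.0015; ctrl.movel([*p,z],max_speed=.015); st=get_state(); f=st["contact_force"]-f0
    print(round(z,4),st["tcp_pos"].round(4),f.round(1))
    if f[2]>2.5: break
ctrl.pause(.2); ctrl.ungrasp(); print(get_state()["width"])
ctrl.movel([*p,.075],max_speed=.06); ctrl.movel([*p,.22],max_speed=.25)
ctrl.movep([.50,.20,.30],quat(xc)); print(get_state()["time"])
for n in ("top","scene"):
    im,d=vision.grab_frame(n); cv2.imwrite(f"pics/q_{n}.png",im); np.save(f"pics/q_{n}.npy",d)
E
python3 place.py; cat > chk.py <<'E'
from h import *
out=[]
for n in ("top","scene"):
    im=cv2.imread(f"pics/q_{n}.png"); W=cloud(n,np.load(f"pics/q_{n}.npy")); g=(.5705,-.152)
    q=sel(W,(g[0]-.035,g[0]+.035),(g[1]-.035,g[1]+.035),(.077,.09)); c=q.mean(0); print(n,len(q),"cap",c.round(4),np.round(cv2.minEnclosingCircle(q[:,:2].astype(np.float32))[0],4))
    h=sel(W,(.55,.68),(-.31,-.18),(.086,.098)); r=cv2.minAreaRect(h[:,:2].astype(np.float32)); print("  housing",np.round(r[0],4),np.round(r[1],3),round(r[2],1),"mean",h.mean(0).round(4),"cap->housing",np.linalg.norm(np.array(r[0])-c[:2]).round(4),np.degrees(np.arctan2(*(np.array(r[0])-c[:2])[::-1])).round(1))
    v,u=np.mgrid[0:400,0:640]; cam=vision.camera_info(n); o=-cam["R"].T@cam["t"]
    d=np.stack([(u-cam["mtx"][0,2])/cam["mtx"][0,0],(v-cam["mtx"][1,2])/cam["mtx"][1,1],np.ones_like(u)],-1)@cam["R"]
    X=o+d*((.0825-o[2])/d[...,2])[...,None]; rel=X[...,:2]-c[:2]; m=np.hypot(*np.moveaxis(rel,-1,0))<.021
    w=im.astype(float).mean(2)[m]; P=rel[m]; thr=np.median(w); k=w>thr+.35*(w.max()-thr); ww=w[k]-thr; mu=(P[k]*ww[:,None]).sum(0)/ww.sum(); C=((P[k]-mu)*ww[:,None]).T@(P[k]-mu); V=np.linalg.eigh(C)[1]; dr=V[:,1]*np.sign(V[:,1]@[1,-1])
    print("  ridge mid",mu.round(4),"axis",np.degrees(np.arctan2(dr[1],dr[0])).round(1),k.sum())
    u,v=proj(n,[.57,-.15,.06]).astype(int); out.append(cv2.resize(im[v-45:v+45,u-50:u+50],(400,360),interpolation=cv2.INTER_CUBIC)); print("  crop",u-50,v-45)
cv2.imwrite("pics/q.png",np.hstack(out))
E
python3 chk.py
```

```text
0.0425 [ 0.5708 -0.151   0.0425] [-1.8 -0.  -0.6]
0.041 [ 0.5708 -0.151   0.0409] [-1.7 -1.  -0.9]
0.0395 [ 0.5707 -0.151   0.0394] [-1.1  0.1  0.3]
0.038 [ 0.571 -0.151  0.038] [-1.1  0.3  0.3]
0.0365 [ 0.571  -0.1511  0.038 ] [-4.6  0.6 14.3]
0.08572055953575833
29.5
top 94 cap [ 0.5692 -0.1533  0.0829] [ 0.5684 -0.1537]
  housing [ 0.6157 -0.2373] [0.09  0.051] 29.0 mean [ 0.6149 -0.2369  0.092 ] cap->housing 0.096 -61.0
  ridge mid [ 0.007  -0.0085] axis -66.2 17
  crop 306 165
scene 57 cap [ 0.5739 -0.1465  0.0818] [ 0.5728 -0.1457]
  housing [ 0.6165 -0.2302] [0.098 0.05 ] 29.9 mean [ 0.6196 -0.2283  0.0917] cap->housing 0.0939 -63.0
  ridge mid [-0.001  -0.0127] axis -71.8 9
  crop 246 147
```

View pics/q.png

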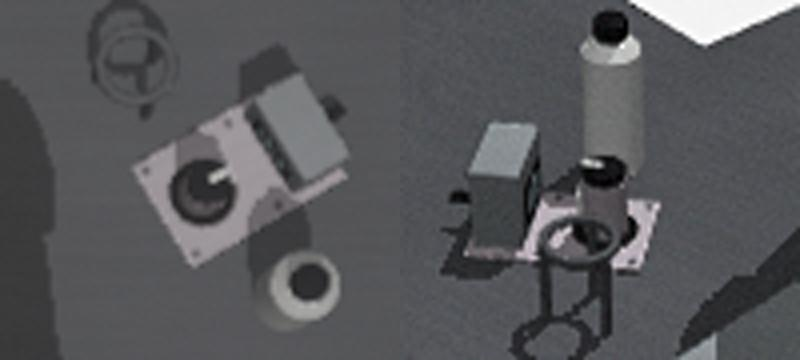

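The coupling stands on the pad, with the ridge pointing at the housing. In the top view the cap-to-housing distance is 96 mm against the 95 mm wanted, at −61.0°, the same as the reader's axis. The ridge yaw from so few pixels is noisy, so I'll fit it with a model in all the images.

```bash
cat > yaw.py <<'E'
from h import *
from scipy.optimize import minimize
g=np.arange(-.021,.0211,.0007); X,Y=[a.ravel() for a in np.meshgrid(g,g)]; k=np.hypot(X,Y)<.0205; X,Y=X[k],Y[k]
def fit(n,f,z,c0,y0):
    im=cv2.imread(f).astype(np.float32).mean(2); best=None
    v,u=np.mgrid[0:400,0:640]; cc=proj(n,[*c0,z]); 
    px=np.stack([u.ravel(),v.ravel()],-1); px=px[np.hypot(*(px-cc).T)<9]
    W=np.array([ray(n,p,z+.0015)[:2] for p in px]); I=im[px[:,1],px[:,0]]
    off=np.linspace(-.5,.5,5)[:,None]
    S=np.array([[ray(n,p+[a,b],z+.0015)[:2] for a in (-.4,-.13,.13,.4) for b in (-.4,-.13,.13,.4)] for p in px])
    def model(q):
        d=S-q[:2]; c,s=np.cos(q[2]),np.sin(q[2]); x=d[...,0]*c+d[...,1]*s; y=-d[...,0]*s+d[...,1]*c
        return ((x>0)&(x<.022)&(abs(y)<q[3])).mean(1)
    m=np.hypot(*(W-np.array(c0)).T)<.0195
    def sc(q): 
        w=model(q)[m]; return 1 if w.std()<1e-6 else -np.corrcoef(w,I[m])[0,1]
    res=[]
    for hw in (.0015,.0025):
      for y in np.radians(np.arange(y0-25,y0+26,2)):
        for dx in (-.003,0,.003):
          for dy in (-.003,0,.003):
            q=(c0[0]+dx,c0[1]+dy,y,hw); res.append((sc(q),np.degrees(y),hw,dx,dy))
    res.sort(); w=np.array([r[1] for r in res[:12]]); print(n,f,"best",np.round(res[0],4),"top12 yaw",w.mean().round(1),w.std().round(1))
fit("top","pics/i5_top.png",.094,(.539,.210),-37); fit("scene","pics/i5_scene.png",.094,(.5415,.216),-37)
fit("top","pics/q_top.png",.081,(.5690,-.1535),-62); fit("scene","pics/q_scene.png",.081,(.5732,-.146),-62)
E
python3 yaw.py
```

```text
Traceback (most recent call last):
  File "yaw.py", line 24, in <module>
    fit("top","pics/i5_top.png",.094,(.539,.210),-37); fit("scene","pics/i5_scene.png",.094,(.5415,.216),-37)
    ~~~^^^^^^^^^^^^^^^^^^^^^^^^^^^^^^^^^^^^^^^^^^^^^^
  File "yaw.py", line 10, in fit
    S=np.array([[ray(n,p+[a,b],z+.0015)[:2] for a in (-.4,-.13,.13,.4) for b in (-.4,-.13,.13,.4)] for p in px])
                 ~~~^^^^^^^^^^^^^^^^^^^
  File "h.py", line 10, in ray
    c=vision.camera_info(n); r=c["R"].T@np.linalg.solve(c["mtx"],[px[0],px[1],1]); o=-c["R"].T@c["t"]
ValueError: time passes only in moves, steps and waits
```

```bash
sed -i '0,/^def cloud/s//_ci={}\ndef ci(n):\n    if n not in _ci: _ci[n]=vision.camera_info(n)\n    return _ci[n]\ndef cloud/; ' h.py; sed -i 's/c=vision.camera_info(n)/c=ci(n)/' h.py; python3 yaw.py
```

```text
top pics/i5_top.png best [-8.969e-01 -3.600e+01  2.500e-03  3.000e-03  0.000e+00] top12 yaw -40.2 5.4
scene pics/i5_scene.png best [-9.477e-01 -3.800e+01  2.500e-03 -3.000e-03 -3.000e-03] top12 yaw -43.3 5.7
top pics/q_top.png best [-8.896e-01 -6.500e+01  2.500e-03  3.000e-03  0.000e+00] top12 yaw -65.8 5.2
scene pics/q_scene.png best [-8.727e-01 -7.300e+01  2.500e-03 -3.000e-03 -3.000e-03] top12 yaw -77.7 5.3
```

```bash
cat > yaw2.py <<'E'
from h import *
from scipy.optimize import minimize
tot={}
def prof(n,f,z,c0,yaws):
    im=cv2.imread(f).astype(np.float32).mean(2); v,u=np.mgrid[0:400,0:640]; cc=proj(n,[*c0,z]); px=np.stack([u.ravel(),v.ravel()],-1); px=px[np.hypot(*(px-cc).T)<9]
    W=np.array([ray(n,p,z)[:2] for p in px]); m=np.hypot(*(W-np.array(c0)).T)<.0185; px=px[m]; I=im[px[:,1],px[:,0]]
    o=(np.arange(6)-2.5)/6*1.3; S=np.array([[ray(n,p+[a,b],z+.003)[:2] for a in o for b in o] for p in px]); out=[]
    sg=lambda t:1/(1+np.exp(-np.clip(t/.0003,-40,40)))
    for y in np.radians(yaws):
        c,s=np.cos(y),np.sin(y)
        def sc(q,full=0):
            d=S-np.array(c0)-q[:2]; x=d[...,0]*c+d[...,1]*s; yy=-d[...,0]*s+d[...,1]*c
            w=(sg(x)*sg(q[2]-abs(yy))).mean(1); A=np.column_stack([w,np.ones_like(w)]); r=I-A@np.linalg.lstsq(A,I,rcond=None)[0]
            return r@r/len(r)+ (q[0]**2+q[1]**2)/.0025**2*5
        b=min((minimize(sc,(dx,dy,.002),method="Nelder-Mead",options=dict(initial_simplex=np.array([(dx,dy,.002),(dx+.002,dy,.002),(dx,dy+.002,.002),(dx,dy,.003)]),maxiter=80)) for dx,dy in ((0,0),(.002,-.002),(-.002,.002))),key=lambda r:r.fun)
        out.append(b.fun); tot.setdefault
    i=int(np.argmin(out)); print(n,f,"yaw",yaws[i],np.round(out).astype(int).tolist())
    return np.array(out)
Y=np.arange(-54,-81,-3); rot=-60.8+37
a=prof("top","pics/i5_top.png",.094,(.539,.210),Y-rot); b=prof("scene","pics/i5_scene.png",.094,(.5405,.2152),Y-rot)
c=prof("top","pics/q_top.png",.081,(.5690,-.1535),Y); d=prof("scene","pics/q_scene.png",.081,(.5730,-.146),Y)
for nm,t in (("top",a/a.min()+c/c.min()),("all",a/a.min()+b/b.min()+c/c.min()+d/d.min())): print(nm,dict(zip(Y.tolist(),t.round(2).tolist())))
E
python3 yaw2.py
```

```text
top pics/i5_top.png yaw -39.2 [51, 32, 22, 20, 25, 36, 52, 74, 102]
scene pics/i5_scene.png yaw -33.2 [130, 116, 126, 158, 263, 263, 322, 516, 652]
top pics/q_top.png yaw -66 [123, 106, 93, 84, 78, 79, 90, 112, 144]
scene pics/q_scene.png yaw -63 [105, 67, 61, 58, 58, 62, 74, 91, 113]
top {-54: 4.16, -57: 2.98, -60: 2.3, -63: 2.08, -66: 2.25, -69: 2.81, -72: 3.79, -75: 5.19, -78: 7.02}
all {-54: 7.09, -57: 5.14, -60: 4.44, -63: 4.43, -66: 5.51, -69: 6.14, -72: 7.83, -75: 11.19, -78: 14.55}
```

Combining the fits gives a plate yaw of about −62° ± 2° against the reader's −60.5°, so it faces squarely. Next I'll push the drawer shut with closed fingers against the handle bar.

```bash
cat > shut.py <<'E'
from h import *
B=lambda a,z:(a*xc+.335*yc+np.array([0,0,z])).tolist()
ctrl.close_gripper(30); o=best(B(.345,.06),yc); print([(c[2].tolist()) for c in o])
q=o[0][1]
ctrl.movep(B(.335,.20),q); ctrl.movel(B(.335,.058),max_speed=.15); f0=get_state()["contact_force"]
def go(a,v):
    ctrl.movel(B(a,.058),max_speed=v); s=get_state(); f=s["contact_force"]-f0; print(round(a,4),(s["tcp_pos"]@xc).round(4),f.round(1),round(s["time"],1)); return -(f@xc)
for a,v in ((.37,.06),(.40,.06),(.47,.09),(.53,.09),(.552,.05)):
    if go(a,v)>25: raise SystemExit("blocked")
a=.552
while a<.585:
    a+=.002
    if go(a,.03)>18: break
ctrl.pause(.3); p=(get_state()["tcp_pos"]@xc); ctrl.movel(B(p-.03,.058),max_speed=.08); ctrl.movel(B(p-.05,.25),max_speed=.25)
ctrl.movep([.42,.15,.36],quat(xc)); print(get_state()["time"])
out=[]
for n in ("top","scene"):
    im,d=vision.grab_frame(n); cv2.imwrite(f"pics/q_{n}.png",im); np.save(f"pics/q_{n}.npy",d); W=cloud(n,d)
    h=sel(W,(.5,.625),(.15,.42),(.074,.086)); b=h@yc; x=(h@xc)[(b>.27)&(b<.40)]; print(n,"bar a",np.percentile(x,[5,50,95]).round(4) if len(x) else None)
    for nm,bx in {"discs":((.6,.9),(0.2,.4),(.134,.145)),"can":((.4,.55),(-.28,-.15),(.16,.18)),"ring":((.62,.75),(-.17,-0.04),(.083,.096))}.items():
        k=sel(W,*bx); print("  ",nm,len(k),np.round(cv2.minAreaRect(k[:,:2].astype(np.float32))[0],4) if len(k)>5 else None)
cv2.imwrite("pics/z.png",im)
E
python3 shut.py; python3 chk.py
```

```text
[[-0.36, 0.56, -0.53, 2.08, 0.48, 0.62, 0.25], [-0.73, 0.51, 0.02, 2.09, -0.02, 0.54, -2.37]]
0.37 0.3698 [0.5 0.9 0.1] 33.2
0.4 0.4001 [ 1.   0.5 -0. ] 33.9
0.47 0.4695 [ 0.6  0.7 -0.1] 34.8
0.53 0.5294 [ 1.   0.4 -0.5] 35.6
0.552 0.5523 [1.6 0.9 1. ] 36.2
0.554 0.554 [ 0.9 -0.8 -1.3] 36.4
0.556 0.5561 [1.4 0.1 0.2] 36.7
0.558 0.5567 [-4.6 -0.8  3. ] 36.9
0.56 0.5568 [-9.3 -0.5  6. ] 37.2
0.562 0.5569 [-15.1  -1.    9.3] 37.4
0.564 0.557 [-21.1  -2.2  12.5] 37.7
40.6333
top bar a [0.5684 0.5739 0.5904]
   discs 520 [0.7469 0.2974]
   can 80 [ 0.4694 -0.2264]
   ring 138 [ 0.6751 -0.0908]
scene bar a [0.5679 0.576  0.5819]
   discs 567 [0.749  0.3029]
   can 50 [ 0.4717 -0.2202]
   ring 120 [ 0.6776 -0.082 ]
top 90 cap [ 0.5689 -0.1536  0.082 ] [ 0.569  -0.1544]
  housing [ 0.6157 -0.2372] [0.089 0.051] 30.0 mean [ 0.6143 -0.2368  0.0919] cap->housing 0.0958 -60.8
  ridge mid [ 0.0069 -0.0089] axis -77.4 18
  crop 306 165
scene 60 cap [ 0.5719 -0.1479  0.0811] [ 0.5723 -0.1497]
  housing [ 0.6148 -0.2323] [0.098 0.049] 29.9 mean [ 0.6193 -0.2285  0.0914] cap->housing 0.0946 -63.0
  ridge mid [ 0.0003 -0.0114] axis -74.8 11
  crop 246 147
```

View pics/z.png

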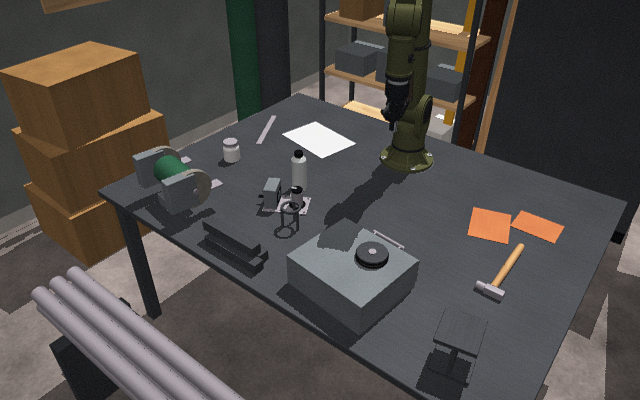

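Scene shows the drawer closed, the bar against a hard stop at a = 0.574–0.576 (shut position 0.7507 − 0.175 = 0.576). The coupling is upright on the pad at (296,195), and the can, ring stand, discs, jar and hammer are where they started. I'll do one last yaw check on the fresh frames.

```bash
sed -i '/^a=prof/d;/^for nm/d;s/Y=np.arange(-54,-81,-3)/Y=np.arange(-48,-84,-3)/' yaw2.py; python3 - <<'E'
exec(open("yaw2.py").read())
t=0
for k in range(3):
    for n in ("top","scene"):
        im,d=vision.grab_frame(n); f=f"pics/r{k}_{n}.png"; cv2.imwrite(f,im)
        if k==0: print(n)
    c=prof("top",f"pics/r{k}_top.png",.081,(.5692,-.1538),Y); e=prof("scene",f"pics/r{k}_scene.png",.081,(.5722,-.148),Y); t=t+c/c.min()+e/e.min()
print(dict(zip(Y.tolist(),t.round(2).tolist())))
E
```

```text
top pics/q_top.png yaw -66 [172, 146, 125, 109, 96, 86, 80, 81, 92, 114, 146, 186]
scene pics/q_scene.png yaw -66 [173, 140, 101, 57, 52, 47, 46, 50, 60, 78, 100, 122]
top
scene
top pics/r0_top.png yaw -69 [173, 147, 126, 110, 97, 86, 80, 79, 90, 115, 152, 198]
scene pics/r0_scene.png yaw -66 [207, 168, 99, 61, 54, 48, 46, 48, 59, 76, 98, 121]
top pics/r1_top.png yaw -69 [175, 149, 128, 112, 98, 88, 81, 80, 91, 116, 153, 200]
scene pics/r1_scene.png yaw -66 [212, 171, 98, 50, 38, 37, 36, 37, 47, 64, 86, 111]
top pics/r2_top.png yaw -69 [174, 149, 128, 111, 98, 88, 81, 81, 92, 117, 154, 201]
scene pics/r2_scene.png yaw -63 [225, 184, 108, 58, 47, 46, 46, 47, 56, 73, 95, 119]
{-48: 21.76, -51: 17.92, -54: 11.98, -57: 8.09, -60: 6.9, -63: 6.33, -66: 6.01, -69: 6.09, -72: 7.19, -75: 9.33, -78: 12.28, -81: 15.74}
```

```bash
sed -i 's/<.0185/<MR/; /^[a-d]=prof/d' yaw2.py; sed -i '/prof("/d' yaw2.py; python3 - <<'E'
exec(open("yaw2.py").read())
Y=np.arange(-51,-79,-3); rot=-23.8
for MR in (.013,.016):
  for sh in (0,.002):
    print(MR,sh); t=0
    for a in (("top","pics/i5_top.png",.094,(.539+sh,.210),Y-rot),("scene","pics/i5_scene.png",.094,(.5405-sh/2,.2152-sh/2),Y-rot),("top","pics/r1_top.png",.081,(.5692+sh,-.1538),Y),("scene","pics/r1_scene.png",.081,(.5722-sh/2,-.148-sh/2),Y)):
        e=prof(*a); t=t+np.log(e)
    print("joint",Y[t.argmin()],t.round(1).tolist())
E
```

```text
0.013 0
top pics/i5_top.png yaw -39.2 [37, 27, 19, 15, 13, 15, 21, 29, 41, 57]
scene pics/i5_scene.png yaw -30.2 [150, 141, 150, 174, 212, 354, 383, 355, 576, 672]
top pics/r1_top.png yaw -66 [66, 51, 39, 30, 25, 24, 30, 41, 57, 80]
scene pics/r1_scene.png yaw -66 [114, 82, 47, 44, 37, 36, 36, 41, 50, 62]
joint -63 [17.6, 16.6, 15.5, 15.0, 14.8, 15.4, 16.0, 16.6, 18.0, 19.1]
0.013 0.002
top pics/i5_top.png yaw -42.2 [76, 52, 34, 21, 14, 13, 19, 33, 52, 78]
scene pics/i5_scene.png yaw -27.2 [132, 138, 154, 184, 226, 381, 413, 492, 621, 419]
top pics/r1_top.png yaw -63 [82, 58, 39, 27, 22, 24, 33, 49, 72, 99]
scene pics/r1_scene.png yaw -63 [103, 73, 40, 38, 31, 31, 32, 37, 46, 59]
joint -63 [18.2, 17.2, 15.9, 15.2, 14.6, 15.1, 16.0, 17.2, 18.5, 19.1]
0.016 0
top pics/i5_top.png yaw -39.2 [62, 43, 28, 17, 12, 15, 24, 42, 67, 96]
scene pics/i5_scene.png yaw -33.2 [188, 144, 127, 136, 170, 297, 310, 383, 539, 495]
top pics/r1_top.png yaw -63 [91, 64, 43, 28, 21, 25, 40, 66, 100, 142]
scene pics/r1_scene.png yaw -63 [84, 61, 39, 37, 35, 35, 38, 46, 58, 74]
joint -63 [18.3, 17.0, 15.6, 14.7, 14.3, 15.2, 16.3, 17.7, 19.2, 20.0]
0.016 0.002
top pics/i5_top.png yaw -39.2 [68, 46, 29, 17, 11, 12, 22, 40, 65, 96]
scene pics/i5_scene.png yaw -33.2 [154, 135, 133, 148, 181, 226, 308, 378, 528, 491]
top pics/r1_top.png yaw -63 [93, 64, 41, 25, 17, 20, 34, 58, 91, 132]
scene pics/r1_scene.png yaw -63 [207, 137, 51, 38, 38, 39, 42, 56, 79, 110]
joint -63 [19.1, 17.8, 15.9, 14.7, 14.0, 14.5, 16.1, 17.7, 19.3, 20.3]
```

The cleaner fits agree: the plate is at about −63°, within about 3° of the reader's axis. I'm handing in.

```bash
python3 -c "
from h import *
print(get_state()['time']); print(ticket.close_job())"
```

```text
41.0333
the job is handed in; nothing more can be done
None
```

The job was handed in at 41 s: the coded coupling stands upright on the reader's pad, centred to about 1–2 mm with its plate about 3° off square to the window, the drawer is against its stop, and the can, ring stand and discs re-measured in place; I did not re-image the plain coupling after shutting the drawer, and my first try at the handle pressed the back of an open finger on the drawer's front panel at about 62 N wrist force (under the 120 N limit; over 40 N if it counts as the gripper's body).

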